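# Close a pump body with its backplate

## Robot

A 7-joint arm with a two-finger parallel gripper is mounted at the origin on a cart in front of the work surface, level with it; the furniture and walls round the work are solid. World frame = base frame: x ahead of the robot, y to its left, z up, the work surface at z = 0. Lengths are in m, angles in rad, forces in N, time in s.
With the tool pointing down it reaches from about 0.425 to 0.825 m from the base axis. Payload 3.6 kg.
Tool frame: the origin (TCP) lies midway between the tips of the shut fingers; the grasp point (between the pads) lies 19 mm behind it; z points along the fingers, y is the line along which they close (so a half turn about z gives the same grasp; the last joint's range is limited). The gripper opens to 93 mm and grips with 3 to 60 N. Pads are 15 mm wide; open, the fingers measure 128 mm over their backs; the gripper's body (75 mm by 188 mm) begins 65 mm behind the grasp point.
Start: joints at [1.165, 0.615, -0.013, 1.423, 0.008, 1.103, -0.04], TCP at [0.24, -0.604, 0.219] pointing down, gripper open.
Joint ranges: [-3.12, 3.12], [-0.3, 2.06], [-1.34, 1.32], [0.26, 2.42], [-1.36, 4.5], [0.01, 1.98], [-2.84, 2.84]. Speed limits (rad/s): [2.79, 2.79, 3.14, 3.14, 3.14, 3.14, 3.14].

## Interface

Orientations are given as a unit quaternion [w, x, y, z].
In Python, from rig import arm, cams, spot_in, outline_of gives the robot as it stands.
- The arm moves only by the shell command python3 -m inch 'ROWS'. ROWS is JSON, a list of rows, each a list of 5 numbers: the shift along the tool's x, y, z in m, then the turn about the tool's z in rad, then the closure, from 0 (fully open) to 1 (shut). In form: [[x, y, z, yaw, grip], ...]. A call has 1 to 12 rows; each row shifts and turns the commanded pose from where the row before left it, along the tool's axes as they then stand; what a row does not reach is not made up. A row lasts 1/10 s, in which the tool goes at most 50 mm and 8.59 degrees, less where a joint would pass 70% of its speed; a pose out of reach is approached as far as the arm can. A call is refused whole if a number of a shift passes 0.05 or a number of a turn 0.15, either way. A call with a gripper value outside its range is refused whole. The fingers move at their own pace and stop on an object; the grip force is fixed at half the most. Time passes only in rows, so rows that do not move let the fingers close. It gives the time, the measured TCP pose, the force, the opening and the grip force at its end, in the units of the state.
- arm.read_state(): the state, without advancing time (a new reading comes with each control period).
- cams.capture(name): name is "side" or "top"; returns a dict with "image" (420x560x3 uint8, blue, green, red), "z_map" (420x560 float32, m along the optical axis (not along the pixel's ray), 0 where there is no reading), "fovy" (degrees; the focal length in pixels is half the picture's height over the tangent of half this angle, whatever the lens; pixels are square), "cx", "cy" (the principal point, pixels), "extrinsics" (4x4, takes a point from camera to world coordinates). Camera axes: x right, y down, z forward; pixel columns grow to the right and rows downward; lengths in m; the calibration is good to about 2 mm. A picture is of the moment at which its call begins.
- arm.close_job(): hands the job in; it is judged then, once.
Trained networks look in the newest picture that a camera, given by its name, has taken for a name from the list of things; names that differ only in an ending like _2 or _b are one class to them, and where a whole thing is asked for, a point or a joint stands for the part that bears it (a point fixed in the world has none). Each returns a list of dicts, best first, with "score" (0 to 1); they miss things now and then, are a little off and sometimes report something else, mostly with a low value. They report only what shows in the picture. A call takes as long as a camera call. They do not tell look-alikes from the thing itself.
- spot_in(camera, target): "box" ([left, top, right, bottom] as shares, 0 to 1, of the picture: columns of its width, rows of its height, round what is visible of it).
- outline_of(camera, target): "mask" (420x560 bool, what is visible of it) and "box" ([left, top, right, bottom] as shares, 0 to 1, of the picture: columns of its width, rows of its height, round what is visible of it).
The state is a dict: "t": time; "joint_pos": joint angles; "joint_vel": joint speeds; "tau": joint torques, N m; "position": TCP position; "tool_rot": TCP orientation; "ft_force": force on the tool from outside, world axes, zero at the start; "ft_torque": the same for the moment, N m; "grip_width": finger opening in m; "finger_force": force on a finger pad.
Only numpy, scipy, OpenCV 4.12 (cv2) and the standard library are available. Lean on these libraries where they do the work, as an engineer would, in place of code of your own. Each camera call takes 0.05 s, during which the arm holds its last target. There are 200 camera calls.

## Task

Take the lime-green transport cap off the blue pump body and lay it flat in the empty wide bay of the black tool tray. Then lower the aluminium backplate, boss upward, over the pump's two locating pins until it rests flush on the pump face, and let go. Be gentle with the machined face: do not drop the plate or press it down hard, and leave the tools and spare parts lying around where they are.

Things in the scene. Friction and masses are not known exactly. Their poses are not given: they have to be found in the camera images.
- pump_face (a point): Centre of the top (machined) face of the blue pump body, 45 mm above the bench, z up. Two upright steel locating pins stand on the face at x = +50 and -50 mm, y = 0 of this frame; each is 10 mm in diameter for its lower 14 mm, then tapers to 4 mm at its tip, 24 mm above the face. A 44 mm bore between them is covered by the cap at first: grip the cap across y, clear of the pins.
- cap_centre (a point): Centre, half-way up, of the lime-green plastic cap: a plain disc 60 mm in diameter and 18 mm high, 30 g, loose. It starts lying flat on the pump face over the bore, within 3 mm of the middle.
- tray_bay (a point): Middle of the rubber-lined floor of the wide bay of the black tool tray, 10 mm above the bench. The bay is free: 107 (x) x 282 (y) mm. On its +x side a divider, 12 mm higher than the floor, separates the narrow bay, in which a green screwdriver lies. The outer walls rise 24 mm above the floor. The tray is fixed; x and y run along its short and long sides.
- plate_boss (a point): Centre, half-way up, of the grip boss on the aluminium backplate, z up. The boss is a block 44 mm along x and 36 mm along y (two flat sides to grip), 40 mm high, in the middle of the plate; its centre is 34 mm above the plate's underside.
- plate_under (a point): Centre of the backplate's underside, 34 mm below plate_boss, same axes.
- backplate: The loose aluminium backplate, 0.35 to 0.65 kg: 130 (x) x 84 (y) x 14 mm, with two through holes of 12.5 mm at x = +50 and -50 mm, y = 0. It fits the pins either way round and starts flat on the bench, boss upward. Origin at the centre of its underside, axes as plate_boss.
- pump_body: The blue pump body, fixed and upright: block 150 (x) x 100 (y) mm, 45 mm high with its foot of 170 x 116 x 10 mm. Origin at the centre of its underside on the bench, axes as pump_face.
- cap: The lime-green cap; origin at the centre of its underside.
- spare_bearing: Bystander: grey ball bearing, 70 mm across, 20 mm high; origin at the centre of its underside.
- ring_nut: Bystander: grey ring nut, 48 mm across, 12 mm high; origin at the centre of its underside.
- spanner: Bystander: combination spanner lying along its y, 27 x 169 x 6 mm; origin at the centre of its underside.
- driver_red: Bystander: red screwdriver lying along its y, 26 x 200 x 26 mm; origin at the centre of its underside.
- driver_green: Bystander: green screwdriver in the narrow bay of the tray, lying along its y, 25 x 165 x 25 mm; origin at the centre of its underside.
There are look-alikes about, which are no part of the job. Several things have the shape of the cap; the one meant has the colours described above.

How it is judged:
On the way, in this order (a step that is already met when the one before it is completed fails the run):
1. the cap lies flat in the wide bay of the tray, released (x of cap_centre in the frame of tray_bay between -0.054 and 0.054 m and y of cap_centre in the frame of tray_bay between -0.125 and 0.125 m and z of cap_centre in the frame of tray_bay below 0.013 m and angle between cap_centre's own z axis and vertical below 0.15 rad and linear speed of cap below 0.02 m/s and contact force between the fingers and cap below 0.1 N), for 0.2 s.
2. the backplate rests flush on the pump face over both pins, released (horizontal distance between plate_under and pump_face below 0.004 m and z of plate_under in the frame of pump_face between -0.002 and 0.002 m and angle between the x axis of plate_under and the x axis of pump_face, either way round below 0.05 rad and angle between the z axis of plate_under and the z axis of pump_face, either way round below 0.025 rad and angle between plate_under's own z axis and vertical below 0.1 rad and linear speed of backplate below 0.02 m/s and contact force between the fingers and backplate below 0.1 N), for 0.2 s.
At the end, for the whole second after the job is handed in: The green cap lies flat, released and still, in the wide bay of the tray; the backplate lies, boss upward, over both pins, its underside within 2 mm of the pump face and parallel to it (0.025 rad), centred within 4 mm and its long side along the pump's (0.05 rad), released and still (all of step 1 and all of step 2); the robot touches nothing.
It fails at once if the backplate is dropped or pressed on the pump body with more than 50 N (contact force between backplate and pump_body above 50 N).
It fails at once if a tool or spare part lying around is moved by more than 25 mm (distance of any of spare_bearing, ring_nut, spanner, driver_red, driver_green from where it was at the start of the episode above 0.025 m).
It also fails if it takes over 64 s, if anything falls off the work surface, if the arm or the gripper's body presses on something with over 40 N, if the wrist force passes 120 N, or if a joint passes its speed limit or range.

## Working session

There is one attempt and no reset: what is moved stays moved. The work goes in short steps, Python scripts to look and compute and a shell command to move; the robot and the scene stay as the last step left them, time stands still between calls to the robot, and variables do not carry over. Pictures are saved under pics/ and viewed, at most 10 in all, crops included, and the job is handed in when it is done.

```bash
ls; mkdir -p pics
cat > h.py <<'E'
import numpy as np, cv2
from rig import arm, cams, spot_in, outline_of
def cap(n):
    c=cams.capture(n); c['f']=c['image'].shape[0]/2/np.tan(np.radians(c['fovy'])/2); return c
def world(c,u,v,z):
    p=np.stack([(u-c['cx'])/c['f']*z,(v-c['cy'])/c['f']*z,z,np.ones_like(z)],-1)
    return (p@np.array(c['extrinsics']).T)[...,:3]
def cloud(c):
    z=c['z_map'].astype(float); v,u=np.mgrid[:z.shape[0],:z.shape[1]]
    w=world(c,u,v,z); w[z<=0]=np.nan; return w
E
python3 - <<'E'
from h import *
for n in ('top','side'):
    c=cap(n); cv2.imwrite(f'pics/{n}0.png',c['image']); np.savez(f'{n}0.npz',**c)
    print(n,c['f'],c['cx'],c['cy'],np.round(c['extrinsics'],3).tolist())
    for t in ('cap','backplate','pump_body','tray_bay','driver_green'):
        try:
            for d in spot_in(n,t): print(t,round(d['score'],2),(np.array(d['box'])*[560,420,560,420]).round())
        except Exception as e: print(t,e)
print(arm.read_state())
E
```

```text
pics
top 450.1298940369453 283.49563842628675 214.99704716071383 [[0.005, -0.981, 0.196, 0.339], [-1.0, -0.007, -0.009, 0.034], [0.01, -0.196, -0.981, 1.293], [0.0, 0.0, 0.0, 1.0]]
cap 0.94 [125. 266. 146. 285.]
cap 0.75 [181. 249. 202. 278.]
cap 0.74 [240. 269. 260. 289.]
cap 0.73 [140. 208. 166. 230.]
backplate 0.77 [270. 238. 310. 287.]
pump_body 0.76 [172. 229. 220. 297.]
tray_bay 0.58 [357. 192. 473. 271.]
driver_green 0.5 [387. 213. 443. 221.]
side 543.8430951818633 274.5997639871857 211.65978820194118 [[-0.969, -0.131, 0.208, 0.242], [-0.245, 0.598, -0.763, 1.198], [-0.025, -0.79, -0.612, 0.997], [0.0, 0.0, 0.0, 1.0]]
cap 0.87 [279. 337. 304. 358.]
cap 0.86 [212. 314. 239. 334.]
cap 0.82 [307. 249. 332. 265.]
cap 0.58 [278. 270. 307. 290.]
cap 0.23 [257. 267. 325. 314.]
backplate 0.91 [287. 207. 338. 242.]
pump_body 0.84 [255. 267. 328. 311.]
pump_body 0.32 [228. 175. 248. 205.]
tray_bay 0.83 [272. 125. 336. 185.]
driver_green 0.48 [288. 147. 294. 166.]
{'t': 0.6, 'joint_pos': array([ 1.1655213 ,  0.61484736, -0.01258453,  1.42343689,  0.00809279,
        1.1034034 , -0.04040367]), 'joint_vel': array([-1.27249818e-05,  9.98513757e-05, -1.49032679e-03, -1.17025083e-03,
       -2.06680904e-03, -3.67900341e-04,  5.57827112e-04]), 'tau': array([-9.36612400e-05, -4.58556247e+01,  2.08859453e-01, -1.65949363e+01,
       -6.10385556e-02,  1.33635371e-02,  2.39165752e-05]), 'position': array([ 0.24035722, -0.60387756,  0.2186622 ]), 'tool_rot': array([-2.55296598e-05,  9.82117559e-01,  1.88268690e-01,  1.17088785e-05]), 'ft_force': array([-0.63492158,  0.49921269,  0.1240781 ]), 'ft_torque': array([-0.03706877, -0.00648183, -0.01585348]), 'finger_force': 0.0, 'grip_width': 0.09297382275932263}
```

View pictures.

View pics/top0.png

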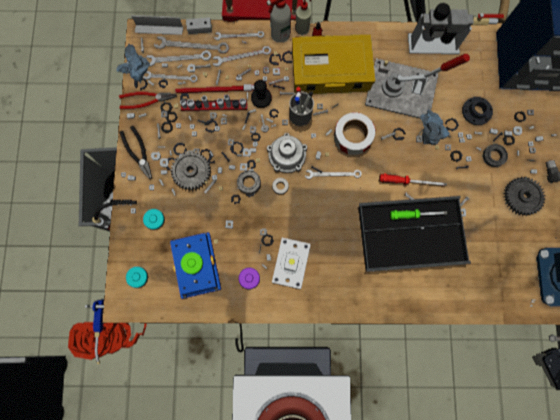

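View pics/side0.png

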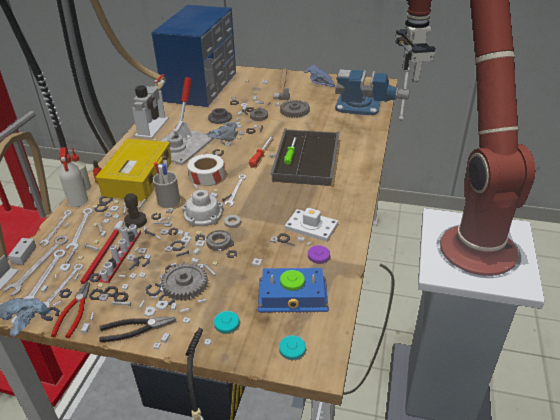

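The top view shows the lime cap on the blue pump at (191,263). Look-alikes are cyan discs at (153,219) and (136,277) and a purple one at (249,278). The plate is at (291,263), and the tray's wide bay is around (413,248). I choose (191,263).

```bash
cat > m.py <<'E'
from h import *
def rect(P,tag):
    r=cv2.minAreaRect((P[:,:2]*1000).astype(np.float32)); print(tag,'rect c',np.round(r[0],1),'size',np.round(r[1],1),'ang',round(r[2],2),'z med',round(float(np.median(P[:,2]))*1000,1),len(P))
for n in ('top','side'):
    c={k:v for k,v in np.load(f'{n}0.npz').items()}; W=cloud(c); im=c['image']; hsv=cv2.cvtColor(im,cv2.COLOR_BGR2HSV).astype(int)
    H,S,V=hsv[...,0],hsv[...,1],hsv[...,2]; print('==',n)
    def box(x0,y0,x1,y1):
        m=np.zeros(H.shape,bool); m[y0:y1,x0:x1]=1; return m
    b={'top':[(165,225,225,302),(268,232,315,292),(350,185,478,278)],'side':[(250,260,335,318),(280,200,345,247),(265,122,345,190)]}[n]
    Z=W[...,2]
    lime=box(*b[0])&(abs(H-45)<15)&(S>120)
    blue=box(*b[0])&(abs(H-112)<12)&(S>100)
    for t,m,lo,hi in (('lime',lime,.055,.075),('pumptop',(blue|lime),.038,.075),('plate',box(*b[1])&(S<70)&(V>120),.008,.025),('boss',box(*b[1]),.045,.065),
                      ('trayrim',box(*b[2])&(V<90),.028,.045),('traydark',box(*b[2])&(V<90),-.01,.05),('floor',box(*b[2])&(V<90),.002,.016),('divider',box(*b[2])&(V<90),.019,.026)):
        m=m&np.isfinite(Z)&(Z>lo)&(Z<hi); 
        if m.sum()>5: rect(W[m],t)
    if n=='top':
        cv2.imwrite('pics/crop.png',cv2.hconcat([cv2.resize(im[225:305,165:225],None,fx=6,fy=6,interpolation=3),cv2.resize(im[225:305,265:320],None,fx=6,fy=6,interpolation=3)]))
E
python3 m.py
```

```text
== top
lime rect c [451.2 274.8] size [55.1 55. ] ang 48.77 z med 59.7 329
pumptop rect c [452.6 274. ] size [150.5 100.3] ang 13.59 z med 44.8 1875
plate rect c [461.6  13.9] size [110.  130.1] ang 77.93 z med 13.7 1053
boss rect c [458.8   1.2] size [35.5 43.5] ang 76.02 z med 52.7 203
trayrim rect c [ 542.9 -349. ] size [196.3 296.5] ang 4.23 z med 32.1 674
traydark rect c [ 567.  -363.2] size [252.3 330.2] ang 4.23 z med 9.6 6908
floor rect c [ 551.8 -346.1] size [240.3 299.3] ang 8.56 z med 9.1 5573
divider rect c [ 544.  -348.6] size [184.4 292.2] ang 4.8 z med 22.2 259
== side
lime rect c [455.4 280.7] size [56.6 56.3] ang 5.47 z med 62.0 352
pumptop rect c [455.  277.2] size [149.9 108.1] ang 13.57 z med 47.6 1778
plate rect c [465.   25.8] size [147.1 134.5] ang 81.45 z med 16.1 772
boss rect c [461.3   6.1] size [41.1 46. ] ang 76.83 z med 54.8 157
trayrim rect c [ 544.1 -342.3] size [190.4 299.1] ang 4.55 z med 31.1 180
traydark rect c [ 544.8 -345.7] size [191.  308.6] ang 4.47 z med 13.2 2665
floor rect c [ 546.2 -346. ] size [188.2 303.6] ang 4.53 z med 12.1 1936
divider rect c [ 547.8 -345.2] size [184.9 307.7] ang 4.88 z med 22.1 244
```

View pics/crop.png

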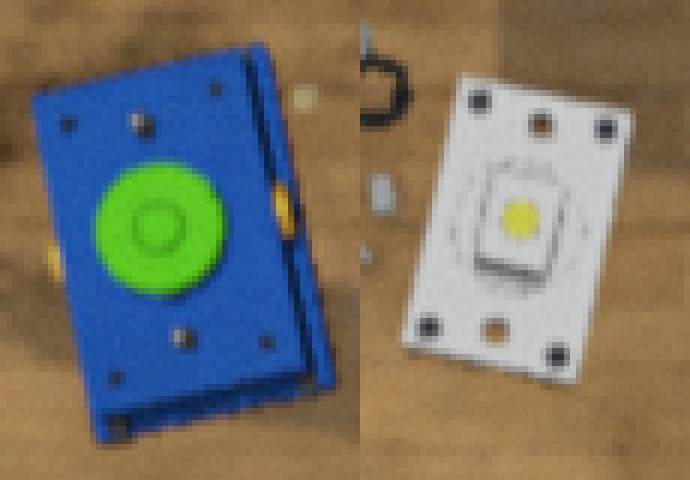

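Lime cap confirmed. Pump centre is about (0.453, 0.275) with yaw 13.6°, the boss is about (0.460, 0.003) with yaw −13°, and the bay is about (0.506, −0.351) with yaw 4.4°. Heights match the text. Moving round to the pump.

```bash
python3 -m inch '[[0,0,0,0.142,0],[0.0295,-0.034,0,0,0],[0.0295,-0.034,0,0,0],[0.0295,-0.034,0,0,0],[0.0295,-0.034,0,0,0],[0.0295,-0.034,0,0,0],[0.0295,-0.034,0,0,0],[0.0295,-0.034,0,0,0],[0.0295,-0.034,0,0,0],[0.0295,-0.034,0,0,0],[0.0295,-0.034,0,0,0],[0.0295,-0.034,0,0,0]]'
cat > go.py <<'E'
# usage: go.py x y z psi_deg : deltas in tool axes after turning
import sys; from h import *
x,y,z,p=map(float,sys.argv[1:]); s=arm.read_state(); q=s['tool_rot']
from scipy.spatial.transform import Rotation as R
M=R.from_quat([q[1],q[2],q[3],q[0]]).as_matrix(); now=np.arctan2(M[1,0],M[0,0])
print('t',round(s['t'],2),'pos',s['position'].round(4),'psi',round(np.degrees(now),2),'tilt',M[2,2].round(5),'f',s['ft_force'].round(1),'w',round(s['grip_width'],4))
d=np.array([x,y,z])-s['position']; a=np.radians(p); c,n=np.cos(a),np.sin(a)
for t,ang in(('at target psi',a),('at present psi',now)):
    c,n=np.cos(ang),np.sin(ang); print(t,np.round([c*d[0]+n*d[1],n*d[0]-c*d[1],-d[2]],4))
print('yaw',round(now-a,4))
E
python3 go.py 0.453 0.275 0.15 13.6;python3 go.py 0.55 0 0.22 13.6
```

```text
t: 1.8
position: [0.4689, -0.1626, 0.2191]
tool_rot: [0.0, 0.993, 0.118, 0.0]
ft_force: [0.9, -0.5, 1.3]
grip_width: 0.0931
finger_force: 0.0
t 1.8 pos [ 0.4689 -0.1626  0.2191] psi 13.56 tilt -1.0 f [ 0.9 -0.5  1.3] w 0.0931
at target psi [ 0.0875 -0.4291  0.0691]
at present psi [ 0.0872 -0.4291  0.0691]
yaw -0.0007
t 1.8 pos [ 0.4689 -0.1626  0.2191] psi 13.56 tilt -1.0 f [ 0.9 -0.5  1.3] w 0.0931
at target psi [ 0.1171 -0.139  -0.0009]
at present psi [ 0.117  -0.139  -0.0009]
yaw -0.0007
```

```bash
python3 -m inch '[[0.0088,-0.0429,0.0069,0,0],[0.0088,-0.0429,0.0069,0,0],[0.0088,-0.0429,0.0069,0,0],[0.0088,-0.0429,0.0069,0,0],[0.0088,-0.0429,0.0069,0,0],[0.0088,-0.0429,0.0069,0,0],[0.0088,-0.0429,0.0069,0,0],[0.0088,-0.0429,0.0069,0,0],[0.0088,-0.0429,0.0069,0,0],[0.0088,-0.0429,0.0069,0,0],[0,0,0,0,0]]'
python3 - <<'E'
from h import *
c=cap('side'); cv2.imwrite('pics/s1.png',cv2.resize(c['image'][210:330,220:350],None,fx=5,fy=5,interpolation=3))
E
python3 go.py 0.453 0.275 0.05 13.6
```

```text
t: 2.9
position: [0.4507, 0.2819, 0.1492]
tool_rot: [-0.003, 0.992, 0.124, -0.0]
ft_force: [-0.4, -0.4, -0.1]
grip_width: 0.093
finger_force: 0.0
t 2.95 pos [0.4517 0.2775 0.1493] psi 13.98 tilt -1.0 f [-0.6 -0.4 -0.1] w 0.0927
at target psi [0.0007 0.0027 0.0993]
at present psi [0.0007 0.0027 0.0993]
yaw 0.0066
```

View pics/s1.png

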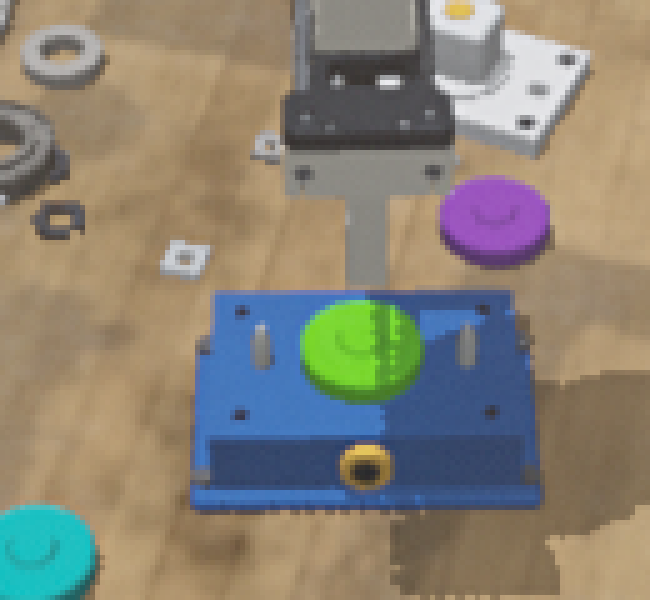

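The finger stands centred over the lime cap, between the pins at (261,345) and (467,345) in the crop. Descending.

```bash
python3 -m inch '[[0,0,0.025,0,0],[0,0,0.025,0,0],[0,0,0.02,0,0],[0,0,0.015,0,0],[0,0,0.01,0,0],[0,0,0.003,0,0],[0,0,0,0,0]]'; python3 go.py 0.453 0.275 0.05 13.6
```

```text
t: 3.65
position: [0.4533, 0.2729, 0.0518]
tool_rot: [0.0, 0.993, 0.118, 0.0]
ft_force: [-0.2, -0.1, 0.3]
grip_width: 0.0927
finger_force: 0.0
t 3.65 pos [0.4533 0.2729 0.0518] psi 13.51 tilt -1.0 f [-0.2 -0.1  0.3] w 0.0927
at target psi [ 0.0002 -0.0022  0.0018]
at present psi [ 0.0002 -0.0022  0.0018]
yaw -0.0015
```

```bash
python3 -m inch '[[0,-0.002,0.002,0,0],[0,0,0,0,1],[0,0,0,0,1],[0,0,0,0,1],[0,0,0,0,1],[0,0,0,0,1],[0,0,0,0,1]]'
```

```text
t: 4.35
position: [0.4525, 0.2755, 0.0498]
tool_rot: [-0.0, 0.993, 0.118, 0.0]
ft_force: [-0.8, -0.0, 0.9]
grip_width: 0.058
finger_force: 30.0
```

```bash
python3 -m inch '[[0,0,-0.01,0,1],[0,0,-0.025,0,1],[0,0,-0.035,0.08,1],[0,0,-0.03,0.08,1],[0.0004,0.03,0,0,1],[0.0004,0.043,0,0,1],[0.0004,0.043,0,0,1],[0.0004,0.043,0,0,1],[0.0004,0.043,0,0,1],[0.0004,0.043,0,0,1],[0.0004,0.043,0,0,1],[0.0004,0.043,0,0,1]]'; python3 go.py 0.506 -0.351 0.08 4.4
```

```text
t: 5.55
position: [0.4811, -0.056, 0.1505]
tool_rot: [-0.0, 0.999, 0.038, 0.0]
ft_force: [-0.0, 1.4, -0.7]
grip_width: 0.058
finger_force: 30.0
t 5.55 pos [ 0.4811 -0.056   0.1505] psi 4.41 tilt -1.0 f [-0.   1.4 -0.7] w 0.058
at target psi [0.0022 0.296  0.0705]
at present psi [0.0021 0.296  0.0705]
yaw 0.0002
```

```bash
python3 -m inch '[[0.0003,0.043,0,0,1],[0.0003,0.043,0,0,1],[0.0003,0.043,0,0,1],[0.0003,0.043,0,0,1],[0.0003,0.043,0.01,0,1],[0.0003,0.043,0.02,0,1],[0.0003,0.03,0.02,0,1],[0,0.008,0.02,0,1],[0,0,0,0,1],[0,0,0,0,1]]'
python3 - <<'E'
from h import *
c=cap('side'); cv2.imwrite('pics/s2.png',cv2.resize(c['image'][90:200,240:360],None,fx=5,fy=5,interpolation=3))
c=cap('top'); W=cloud(c)
b=c['image'][180:280,350:480]; cv2.imwrite('pics/t2.png',cv2.resize(b,None,fx=5,fy=5))
E
python3 go.py 0.506 -0.351 0.017 4.4
```

```text
t: 6.55
position: [0.506, -0.3483, 0.08]
tool_rot: [-0.001, 0.999, 0.039, -0.0]
ft_force: [0.1, -0.2, -0.2]
grip_width: 0.0582
finger_force: 30.0
t 6.65 pos [ 0.5072 -0.348   0.0812] psi 4.53 tilt -1.0 f [-0.4 -0.1 -0.2] w 0.0581
at target psi [-0.0014  0.0029  0.0642]
at present psi [-0.0014  0.0029  0.0642]
yaw 0.0022
```

View pics/s2.png

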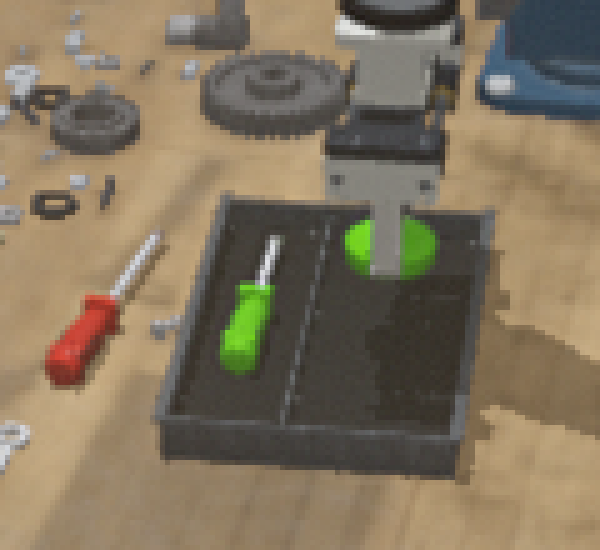

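The cap hangs over the wide bay at crop (390,248), between the divider (318) and the outer wall (485). Lowering and releasing.

```bash
python3 -m inch '[[-0.002,0,0.02,0,1],[0,0,0.02,0,1],[0,0,0.012,0,1],[0,0,0.007,0,1],[0,0,0.004,0,1],[0,0,0.002,0,1],[0,0,0,0,1]]';python3 go.py 0.506 -0.351 0.017 4.4
```

```text
t: 7.35
position: [0.5044, -0.3496, 0.0152]
tool_rot: [0.0, 0.999, 0.038, 0.0]
ft_force: [0.3, -0.3, 0.3]
grip_width: 0.058
finger_force: 30.0
t 7.35 pos [ 0.5044 -0.3496  0.0152] psi 4.41 tilt -1.0 f [ 0.3 -0.3  0.3] w 0.058
at target psi [ 0.0015  0.0015 -0.0018]
at present psi [ 0.0015  0.0015 -0.0018]
yaw 0.0002
```

```bash
python3 -m inch '[[0,0,0,0,0.3],[0,0,0,0,0],[0,0,0,0,0],[0,0,0,0,0],[0,0,-0.02,0,0],[0,0,-0.04,0,0],[0,0,-0.045,0.102,0],[0,0,0,0.101,0],[0,0,0,0.101,0]]'
python3 - <<'E'
from h import *
c=cap('side'); cv2.imwrite('pics/s3.png',cv2.resize(c['image'][90:200,240:360],None,fx=5,fy=5,interpolation=3))
W=cloud(c); hsv=cv2.cvtColor(c['image'],cv2.COLOR_BGR2HSV)
m=(abs(hsv[...,0].astype(int)-48)<14)&(hsv[...,1]>120)&np.isfinite(W[...,2]); m[:110]=0;m[200:]=0
P=W[m]; P=P[np.linalg.norm(P[:,:2]-[.506,-.35],axis=1)<.045]; print(len(P),P.min(0).round(3),P.max(0).round(3))
E
python3 go.py 0.46 0.003 0.12 -13
```

```text
t: 8.25
position: [0.5049, -0.3501, 0.1219]
tool_rot: [0.001, 0.993, -0.115, 0.002]
ft_force: [0.7, 0.5, -0.7]
grip_width: 0.0927
finger_force: 0.0
192 [ 0.479 -0.378  0.01 ] [ 0.543 -0.314  0.035]
t 8.3 pos [ 0.5044 -0.3495  0.1209] psi -13.39 tilt -1.0 f [ 0.5  1.  -0.3] w 0.0932
at target psi [-0.1226 -0.3335  0.0009]
at present psi [-0.1248 -0.3327  0.0009]
yaw -0.0069
```

View pics/s3.png

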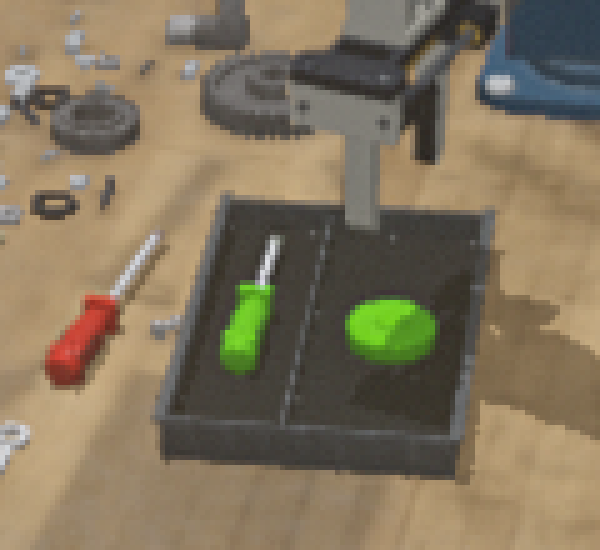

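The cap lies flat and free in the wide bay at crop (391,330). Now to the plate, while I refine the plate and pump yaw and centres from their holes and pins in the first pictures.

```bash
python3 -m inch '[[-0.0153,-0.0417,0,0,0],[-0.0153,-0.0417,0,0,0],[-0.0153,-0.0417,0,0,0],[-0.0153,-0.0417,0,0,0],[-0.0153,-0.0417,0,0,0],[-0.0153,-0.0417,0,0,0],[-0.0153,-0.0417,0,0,0],[-0.0153,-0.0417,0,0,0],[0,0,0,0,0],[0,0,0,0,0]]'
python3 - <<'E'
from h import *
for n in ('top','side'):
    c={k:v for k,v in np.load(f'{n}0.npz').items()}; W=cloud(c); im=c['image']; hsv=cv2.cvtColor(im,cv2.COLOR_BGR2HSV).astype(int); Z=W[...,2]
    for t,bx,sel in (('plate',{'top':(268,232,315,292),'side':(280,200,345,247)}[n],(hsv[...,1]<60)&(hsv[...,2]>135)),('pump',{'top':(165,225,225,302),'side':(250,260,335,318)}[n],(abs(hsv[...,0]-112)<14)&(hsv[...,1]>90))):
        lo,hi=(.006,.022) if t=='plate' else (.037,.053)
        m=np.zeros(Z.shape,np.uint8); x0,y0,x1,y1=bx
        m[y0:y1,x0:x1]=(sel&(Z>lo)&(Z<hi))[y0:y1,x0:x1]
        k,l,s,_=cv2.connectedComponentsWithStats(m); i=1+s[1:,4].argmax(); r,col=np.where(l==i)
        # intersect ray with nominal plane so that edge depth noise does not matter
        h=.014 if t=='plate' else .045
        E=np.array(c['extrinsics']); D=np.stack([(col-c['cx'])/c['f'],(r-c['cy'])/c['f'],np.ones(len(r))],-1)@E[:3,:3].T
        P=E[:3,3]+D*((h-E[2,3])/D[:,2])[:,None]
        q=cv2.minAreaRect((P[:,:2]*1e3).astype(np.float32)); print(n,t,np.round(q[0],1),np.round(q[1],1),round(q[2],2),round(np.median(W[l==i][:,2])*1e3,1))
E
python3 go.py 0.46 0.003 0.021 -13
```

```text
t: 9.3
position: [0.4597, 0.0043, 0.1197]
tool_rot: [-0.0, 0.994, -0.111, -0.0]
ft_force: [0.2, -0.0, 0.5]
grip_width: 0.0932
finger_force: 0.0
top plate [458.6   1.4] [ 84.3 130.3] 77.63 13.6
top pump [452.2 273.7] [150.4 100.9] 13.5 43.9
side plate [462.5   7.7] [ 98.8 132.7] 78.02 16.2
side pump [453.8 280.1] [150.4 108.9] 12.85 46.9
t 9.3 pos [0.4597 0.0043 0.1197] psi -12.75 tilt -1.0 f [ 0.2 -0.   0.5] w 0.0932
at target psi [0.0006 0.0012 0.0987]
at present psi [0.0006 0.0012 0.0987]
yaw 0.0044
```

```bash
python3 -m inch '[[0,0.002,0.025,-0.006,0],[0,0,0.025,0,0],[0,0,0.02,0,0],[0,0,0.015,0,0],[0,0,0.008,0,0],[0,0,0.004,0,0],[0,0,0,0,0],[0,0,0,0,1],[0,0,0,0,1],[0,0,0,0,1],[0,0,0,0,1],[0,0,0,0,1]]'; python3 go.py 0.459 0.002 0.021 -12.4
```

```text
t: 10.5
position: [0.4594, 0.0013, 0.0229]
tool_rot: [-0.0, 0.994, -0.11, 0.0]
ft_force: [0.8, 0.3, -0.5]
grip_width: 0.0575
finger_force: 0.0
t 10.5 pos [0.4594 0.0013 0.0229] psi -12.66 tilt -1.0 f [ 0.8  0.3 -0.5] w 0.0575
at target psi [-0.0006 -0.0006  0.0019]
at present psi [-0.0006 -0.0006  0.0019]
yaw -0.0046
```

```bash
python3 -m inch '[[0,0,0,0,1],[0,0,0,0,1],[0,0,0,0,1],[0,0,0,0,1]]'; python3 go.py 0.459 0.002 0.021 -12.4
```

```text
t: 10.9
position: [0.4595, 0.0015, 0.0227]
tool_rot: [-0.0, 0.994, -0.11, 0.0]
ft_force: [-0.1, 0.9, -0.1]
grip_width: 0.0361
finger_force: 30.0
t 10.9 pos [0.4595 0.0015 0.0227] psi -12.64 tilt -1.0 f [-0.1  0.9 -0.1] w 0.0361
at target psi [-0.0006 -0.0004  0.0017]
at present psi [-0.0006 -0.0004  0.0017]
yaw -0.0042
```

```bash
python3 -m inch '[[0,0,-0.006,0,1],[0,0,-0.015,0,1],[0,0,-0.025,0,1],[0,0,-0.03,0,1],[0,0,-0.03,0,1],[0,0,-0.014,-0.07,1],[0,0,0,-0.1,1],[0,0,0,-0.1,1],[0,0,0,-0.1,1],[0,0,0,-0.0845,1],[0,0,0,0,1]]'; python3 go.py 0.453 0.2742 0.14 13.4
```

```text
t: 12.0
position: [0.4578, 0.0008, 0.1421]
tool_rot: [-0.0, 0.993, 0.116, -0.002]
ft_force: [0.1, 0.4, -5.8]
grip_width: 0.0355
finger_force: 30.0
t 12.0 pos [0.4578 0.0008 0.1421] psi 13.33 tilt -1.0 f [ 0.1  0.4 -5.8] w 0.0355
at target psi [ 0.0587 -0.2671  0.0021]
at present psi [ 0.0584 -0.2672  0.0021]
yaw -0.0012
```

```bash
python3 -m inch '[[0.003,-0.012,0,0,1],[0.0067,-0.0308,0,0,1],[0.0067,-0.0308,0,0,1],[0.0067,-0.0308,0,0,1],[0.0067,-0.0308,0,0,1],[0.0067,-0.0308,0,0,1],[0.0067,-0.0308,0,0,1],[0.0067,-0.0308,0,0,1],[0.0067,-0.0308,0,0,1],[0.0015,-0.008,0,0,1],[0,0,0,0,1],[0,0,0,0,1]]'
python3 - <<'E'
from h import *
c=cap('side'); np.savez('side4.npz',**c); t=cap('top'); np.savez('top4.npz',**t)
a=cv2.resize(c['image'][210:330,220:350],(390,360),interpolation=3); b=cv2.resize(t['image'][220:310,155:235],(320,360),interpolation=3)
cv2.imwrite('pics/s4.png',cv2.hconcat([a,b]))
E
python3 go.py 0.453 0.2742 0.1 13.4
```

```text
t: 13.2
position: [0.4536, 0.2724, 0.1422]
tool_rot: [0.001, 0.993, 0.116, -0.001]
ft_force: [0.1, -0.5, -5.4]
grip_width: 0.0357
finger_force: 30.0
t 13.3 pos [0.4543 0.2716 0.1424] psi 13.19 tilt -1.0 f [-1.3  0.2 -5.9] w 0.0357
at target psi [-0.0007 -0.0028  0.0424]
at present psi [-0.0007 -0.0028  0.0424]
yaw -0.0036
```

View pics/s4.png

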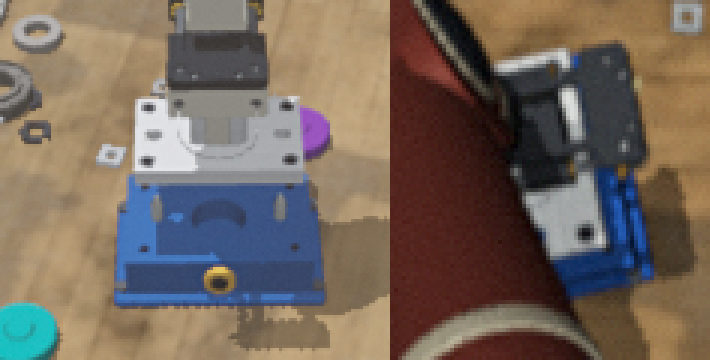

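The plate hangs level above the pump, with the holes in the left crop at (153,134) and (282,133) and the pins at (156,208) and (279,205). I'll compare the centroids of the plate's screws with the pump's screw holes in the same camera.

```bash
python3 - <<'E'
from h import *
def cen(c,pts,h,lbl):
    g=cv2.resize(cv2.cvtColor(c['image'],cv2.COLOR_BGR2GRAY),None,fx=1,fy=1).astype(float); E=np.array(c['extrinsics']); out=[]
    for u,v in pts:
        for _ in range(3):
            ui,vi=int(round(u)),int(round(v)); w=g[vi-3:vi+4,ui-4:ui+5]; k=np.clip(np.percentile(w,60)-w-12,0,None); yy,xx=np.mgrid[vi-3:vi+4,ui-4:ui+5]
            u,v=(k*xx).sum()/k.sum(),(k*yy).sum()/k.sum()
        d=E[:3,:3]@[(u-c['cx'])/c['f'],(v-c['cy'])/c['f'],1]; out.append((E[:3,3]+d*(h-E[2,3])/d[2])[:2]*1e3)
    o=np.array(out); m=o.mean(0); x=(o[1]-o[0])+(o[3]-o[2]); print(lbl,'centre',m.round(1),'yaw',round(np.degrees(np.arctan2(x[1],x[0])),2),'sides',np.linalg.norm(o[1]-o[0]).round(1),np.linalg.norm(o[3]-o[2]).round(1),np.linalg.norm(o[2]-o[0]).round(1),np.linalg.norm(o[3]-o[1]).round(1))
L=lambda p,s:[(220+a/s,210+b/s) for a,b in p]
S0=np.load('side0.npz');S4=np.load('side4.npz')
# order: right->left (world -x ... image right = -x), front then back
cen(S0,L([(491,411),(240,414),(483,309),(241,312)],5),.045,'pump side0')
cen(S4,L([(291,159),(147,162),(288,104),(149,106)],3),.1337,'plate side4')
T=np.load('top0.npz'); t=lambda p,ox:[(ox+a/6,225+b/6) for a,b in p]
cen(T,t([(117,378),(68,124),(267,342),(216,90)],165),.045,'pump top0')
cen(T,t([(428-360,327),(479-360,100),(558-360,355),(605-360,128)],265),.014,'plate top0')
E
python3 go.py 0.453 0.2742 0.1 13.4
```

```text
pump side0 centre [455.3 274.5] yaw 13.58 sides 120.2 120.4 70.0 70.9
plate side4 centre [455.9 269.5] yaw 12.05 sides 111.6 111.3 61.6 74.0
pump top0 centre [452.1 270.9] yaw 17.04 sides 119.1 118.7 84.5 69.7
plate top0 centre [457.1  -1.5] yaw -15.28 sides 114.7 113.1 67.5 71.5
t 13.3 pos [0.4543 0.2716 0.1424] psi 13.19 tilt -1.0 f [-1.3  0.2 -5.9] w 0.0357
at target psi [-0.0007 -0.0028  0.0424]
at present psi [-0.0007 -0.0028  0.0424]
yaw -0.0036
```

```bash
python3 -m inch '[[-0.0007,-0.0026,0.01,-0.003,1],[0,0,0.015,0,1],[0,0,0.013,0,1],[0,0,0.008,0,1],[0,0,0,0,1],[0,0,0,0,1],[0,0,0,0,1]]'
python3 - <<'E'
from h import *
c=cap('side'); np.savez('side5.npz',**c)
cv2.imwrite('pics/s5.png',cv2.resize(c['image'][225:315,240:345],None,fx=6,fy=6,interpolation=2))
E
python3 go.py 0.453 0.2742 0.07 13.4
```

```text
t: 14.0
position: [0.4536, 0.2764, 0.0973]
tool_rot: [-0.0, 0.993, 0.118, 0.001]
ft_force: [-0.3, 0.4, -6.2]
grip_width: 0.0359
finger_force: 30.0
t 14.05 pos [0.4535 0.2764 0.0974] psi 13.53 tilt -1.0 f [-0.1 -0.7 -4.7] w 0.0359
at target psi [-0.001   0.002   0.0274]
at present psi [-0.001   0.002   0.0274]
yaw 0.0023
```

View pics/s5.png

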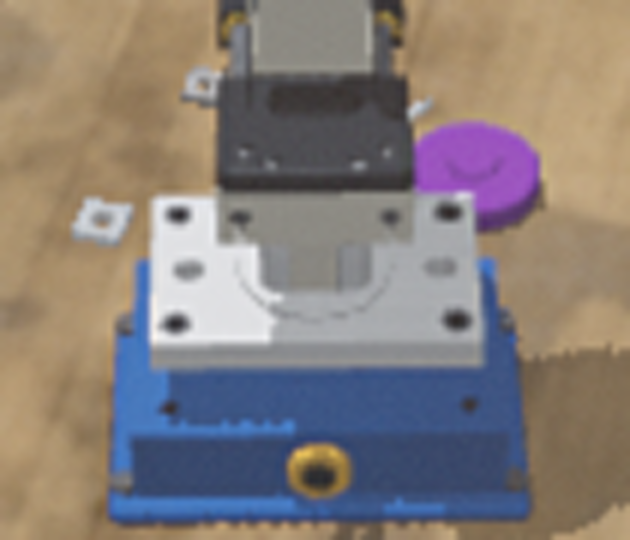

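The plate sits just above the pins and is level. Its screws are at crop (177,215), (174,324), (448,211) and (458,319), and the holes at (188,270) and (440,267). Computing the remaining offset.

Run:
```python
from h import *
def ctr(c,pts,h,sc,o,r,lbl):
    g=cv2.cvtColor(c['image'],cv2.COLOR_BGR2GRAY).astype(float); E=np.array(c['extrinsics']); out=[]
    for a,b in pts:
        u,v=o[0]+(a+.5)/sc-.5,o[1]+(b+.5)/sc-.5
        for _ in range(4):
            yy,xx=np.mgrid[int(round(v))-4:int(round(v))+5,int(round(u))-4:int(round(u))+5]; w=g[yy,xx]
            near=np.hypot(xx-u,yy-v)<r; bg=np.median(w[near]); k=np.clip(bg-w-8,0,None)*near
            u,v=(k*xx).sum()/k.sum(),(k*yy).sum()/k.sum()
        d=E[:3,:3]@[(u-c['cx'])/c['f'],(v-c['cy'])/c['f'],1]; out.append((E[:3,3]+d*(h-E[2,3])/d[2])[:2]*1e3)
    q=np.array(out); x=q[1]-q[0]+q[3]-q[2]; n=np.linalg.norm
    print(lbl,q.mean(0).round(1),'yaw',np.degrees(np.arctan2(x[1],x[0])).round(2),[n(q[i]-q[j]).round(1) for i,j in((1,0),(3,2),(2,0),(3,1))])
for r in (2.6,3.2):
    ctr(np.load('side0.npz'),[(491,411),(240,414),(483,309),(241,312)],.045,5,(220,210),r,'pump')
    ctr(np.load('side5.npz'),[(458,319),(174,324),(448,211),(177,215)],.0887,6,(240,225),r,'plate')
```

```text
pump [455.3 274.5] yaw 13.58 [np.float64(120.2), np.float64(120.4), np.float64(70.0), np.float64(70.9)]
plate [455.6 275.4] yaw 13.59 [np.float64(110.1), np.float64(110.2), np.float64(62.2), np.float64(62.3)]
pump [455.3 274.5] yaw 13.58 [np.float64(120.2), np.float64(120.4), np.float64(70.0), np.float64(70.9)]
plate [455.6 275.3] yaw 13.5 [np.float64(110.2), np.float64(110.0), np.float64(62.0), np.float64(62.6)]
```

```bash
python3 -m inch '[[0,0,0,0,1],[0,0,0,0,1],[0,0,0,0,1]]'; python3 go.py 0.4532 0.2755 0.0677 13.5
```

```text
t: 14.35
position: [0.4531, 0.2763, 0.0969]
tool_rot: [-0.0, 0.993, 0.118, 0.0]
ft_force: [0.4, -0.5, -6.3]
grip_width: 0.0357
finger_force: 30.0
t 14.35 pos [0.4531 0.2763 0.0969] psi 13.54 tilt -1.0 f [ 0.4 -0.5 -6.3] w 0.0357
at target psi [-0.      0.0008  0.0292]
at present psi [-0.      0.0008  0.0292]
yaw 0.0008
```

```bash
python3 -m inch '[[0,0.0008,0.004,0,1],[0,0,0.004,0,1],[0,0,0.004,0,1],[0,0,0.003,0,1],[0,0,0,0,1]]'; python3 go.py 0.4532 0.2755 0.0677 13.5
```

```text
t: 14.85
position: [0.4527, 0.2752, 0.081]
tool_rot: [0.0, 0.993, 0.118, -0.001]
ft_force: [-0.5, -0.4, -6.0]
grip_width: 0.0359
finger_force: 30.0
t 14.85 pos [0.4527 0.2752 0.081 ] psi 13.55 tilt -1.0 f [-0.5 -0.4 -6. ] w 0.0359
at target psi [ 0.0005 -0.0002  0.0133]
at present psi [ 0.0005 -0.0002  0.0133]
yaw 0.0008
```

The pins are entering the holes without force.

```bash
python3 -m inch '[[0,0,0.003,0,1],[0,0,0.003,0,1],[0,0,0.002,0,1],[0,0,0.002,0,1],[0,0,0.001,0,1],[0,0,0,0,1]]'; python3 go.py 0.4532 0.2755 0.0677 13.5
```

```text
t: 15.45
position: [0.4531, 0.2753, 0.0705]
tool_rot: [0.0, 0.993, 0.118, -0.0]
ft_force: [0.3, -0.3, -5.9]
grip_width: 0.0359
finger_force: 30.0
t 15.45 pos [0.4531 0.2753 0.0705] psi 13.54 tilt -1.0 f [ 0.3 -0.3 -5.9] w 0.0359
at target psi [ 0.0001 -0.0001  0.0028]
at present psi [ 0.0001 -0.0001  0.0028]
yaw 0.0008
```

```bash
python3 -m inch '[[0,0,0.001,0,1],[0,0,0.001,0,1],[0,0,0.0005,0,1],[0,0,0,0,1],[0,0,0,0,1]]'; python3 go.py 0.4532 0.2755 0.0677 13.5
```

```text
t: 15.95
position: [0.4532, 0.2754, 0.0682]
tool_rot: [-0.0, 0.993, 0.118, 0.0]
ft_force: [0.0, -0.1, -6.0]
grip_width: 0.0359
finger_force: 30.0
t 15.95 pos [0.4532 0.2754 0.0682] psi 13.54 tilt -1.0 f [ 0.  -0.1 -6. ] w 0.0359
at target psi [ 0.     -0.0001  0.0005]
at present psi [ 0.     -0.0001  0.0005]
yaw 0.0007
```

```bash
python3 -m inch '[[0,0,0.0003,0,1],[0,0,0.0003,0,1],[0,0,0,0,1]]'; python3 -m inch '[[0,0,0.0003,0,1],[0,0,0,0,1],[0,0,0,0,1]]'
```

```text
t: 16.25
position: [0.4532, 0.2754, 0.0677]
tool_rot: [-0.0, 0.993, 0.118, 0.0]
ft_force: [0.5, -0.6, -5.0]
grip_width: 0.0357
finger_force: 30.0
t: 16.55
position: [0.4532, 0.2754, 0.0677]
tool_rot: [-0.0, 0.993, 0.118, 0.0]
ft_force: [-1.0, -0.1, 0.2]
grip_width: 0.0359
finger_force: 30.0
```

Weight has transferred to the face: the wrist reading went from −6 N to 0. Releasing.

```bash
python3 -m inch '[[0,0,0,0,0.45],[0,0,0,0,0.2],[0,0,0,0,0],[0,0,0,0,0],[0,0,0,0,0],[0,0,0,0,0]]'; python3 -m inch '[[0,0,-0.01,0,0],[0,0,-0.025,0,0],[0,0,-0.04,0,0],[0,0,-0.04,0,0],[0,0,-0.03,0,0],[0,0,0,0,0],[0,0,0,0,0]]'
python3 - <<'E'
from h import *
c=cap('side'); cv2.imwrite('pics/s6.png',cv2.resize(c['image'][100:330,210:350],None,fx=2.6,fy=2.6,interpolation=2))
W=cloud(c); b=c['image'].astype(int); m=np.zeros(W.shape[:2],bool); m[245:312,250:335]=1
m&=(b.min(-1)>140)&(W[...,2]>.05)&(W[...,2]<.07); P=W[m]; a,*_=np.linalg.lstsq(np.c_[P[:,:2]-P[:,:2].mean(0),np.ones(len(P))],P[:,2],rcond=None); print('tilt',a[:2].round(3),'z',a[2].round(4),len(P))
E
```

```text
t: 17.15
position: [0.4533, 0.2754, 0.0673]
tool_rot: [-0.0, 0.993, 0.118, 0.0]
ft_force: [0.3, 0.2, -0.1]
grip_width: 0.0793
finger_force: 0.0
t: 17.85
position: [0.4532, 0.2754, 0.2131]
tool_rot: [-0.0, 0.993, 0.118, 0.001]
ft_force: [-1.0, -0.6, -0.4]
grip_width: 0.0931
finger_force: 0.0
tilt [ 0.001 -0.001] z 0.0615 1016
```

View pics/s6.png

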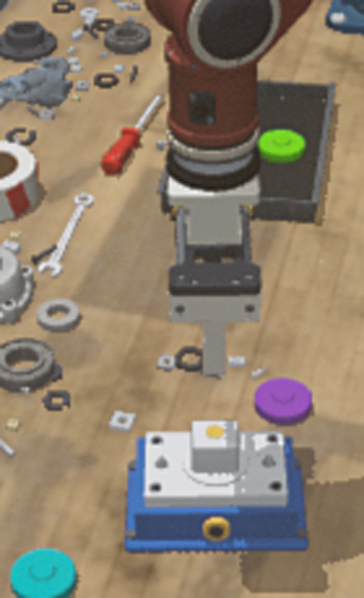

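The plate sits flush on the pump: its top is at 0.0615 m in the side camera, which reads about 2 mm high, and it is level. Both pins show through the holes at (162,463) and (268,462), the cap is in the bay at (282,144), and the arm is clear.

```bash
python3 -c "
from rig import arm; print(arm.close_job())"
```

```text
the job is handed in; nothing more can be done
None
```

The lime cap lies flat in the tray's wide bay and the backplate rests flush over both pins on the pump face, released; the job is handed in at about 18 s on the clock, and no verdict came back.

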